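# Draw the support bar out from under the stack and fit it in the board jig

### The arm

A 7-joint arm with a two-finger parallel gripper is mounted at the origin on a cart in front of the work surface, level with it; the furniture and walls round the work are solid. World frame = base frame: x ahead of the robot, y to its left, z up, the work surface at z = 0. Lengths are in m, angles in rad, forces in N, time in s.
With the tool pointing down it reaches from about 0.4 to 0.85 m from the base axis. Payload 10.4 kg.
Tool frame: the origin (TCP) lies at the centre of the arm's flange, where the gripper is bolted on; the fingertips stand 173 mm ahead of it and the grasp point (between the pads) lies 155 mm ahead of it; z points along the fingers, y is the line along which they close (so a half turn about z gives the same grasp; the last joint's range is limited). The gripper opens to 85 mm and grips with 20 to 120 N. Pads are 22 mm wide; open, the fingers measure 114 mm over their backs; the gripper's body (76 mm by 85 mm) begins 54 mm behind the grasp point. The pads swing forward as they close: fully open they stand 13 mm farther back than shut.
Start: joints at [1.181, 0.332, -0.065, 1.46, 0.022, 1.35, -0.088], TCP at [0.224, -0.583, 0.405] pointing down, gripper open.
Joint ranges: [-2.6, 2.6], [-0.5, 2.12], [-1.47, 1.34], [0.16, 2.42], [-1.27, 4.41], [0.06, 2.06], [-2.6, 2.6]. Speed limits (rad/s): [2.22, 2.22, 2.79, 2.79, 3.14, 3.14, 3.14].

### API

Orientations are given as a unit quaternion [x, y, z, w].
In Python, from workcell import manip, viewer, finder gives the robot as it stands.
- The arm moves only by the tool arm_command, never from a script. Its argument "plan" is a list of rows, each an object with "dp": the shift along the tool's x, y, z in mm, a list of three; "spin": the turn about the tool's z in rad. A call has 1 to 5 rows; each row shifts and turns the commanded pose from where the row before left it, along the tool's axes as they then stand; what a row does not reach is not made up. A row lasts 1/10 s, in which the tool goes at most 50 mm and 8.59 degrees, less where a joint would pass 70% of its speed; a pose out of reach is approached as far as the arm can. A call is refused whole if a number of a shift passes 50 or a number of a turn 0.15, either way. A call with a gripper value outside its range is refused whole. "grip" is the closure, from -1 (fully open) to 1 (shut), set as the call begins (left out, the last holds). The fingers move at their own pace and stop on an object; "newtons" is the grip in N (left out, the last holds). Time passes only in rows, so rows that do not move let the fingers close. It gives the time, the measured TCP pose, the force, the opening and the grip force at its end, in the units of the state.
- manip.get_obs(): the state, without advancing time (a new reading comes with each control period).
- viewer.camera(name): name is "side" or "top"; returns the picture (400x640x3 uint8, blue, green, red); there is no depth.
- viewer.camera_params(name): a dict with "vertical_fov" (degrees; the focal length in pixels is half the picture's height over the tangent of half this angle, whatever the lens; pixels are square), "cx", "cy" (the principal point, pixels), "R" (3x3) and "t" (3): a world point X has camera coordinates R X + t. Camera axes: x right, y down, z forward; pixel columns grow to the right and rows downward; lengths in m; the calibration is good to about 2 mm. A picture is of the moment at which its call begins. camera_params takes no time and is no camera call.
- manip.hand_in(): hands the job in; it is judged then, once.
Trained networks look in the newest picture that a camera, given by its name, has taken for a name from the list of things; names that differ only in an ending like _2 or _b are one class to them, and where a whole thing is asked for, a point or a joint stands for the part that bears it (a point fixed in the world has none). Each returns a list of dicts, best first, with "score" (0 to 1); they miss things now and then, are a little off and sometimes report something else, mostly with a low value. They report only what shows in the picture. A call takes as long as a camera call. They do not tell look-alikes from the thing itself.
- finder.find_in(camera, thing): "position" ([x, y, z] in m, in world coordinates, good to about 4 mm: the middle of the surface that is visible of it).
The state is a dict: "clock": time; "joint_pos": joint angles; "joint_velocities": joint speeds; "tau": joint torques, N m; "position": TCP position; "ee_rot": TCP orientation; "ft_force": force on the tool from outside, world axes, zero at the start; "torque": the same for the moment, N m; "grip_width": opening from 0.0 (shut) to 1.0 (fully open); "grasp_force": force on a finger pad.
Only numpy, scipy, OpenCV 4.12 (cv2) and the standard library are available. Lean on these libraries where they do the work, as an engineer would, in place of code of your own. Each camera call takes 0.05 s, during which the arm holds its last target. There are 200 camera calls.

### The job

The board jig is missing one of its two flat support bars: it is the bar at the bottom of the stack in the stacking frame. Draw it out through the slot without lifting, unstacking or toppling the two cases and the spool of solder, which must be left standing one on another in the frame, and then lay the bar down flat in the jig's empty pair of end pockets. These hold its ends, so take it by its middle for that; do not shove the pump bottle or the wire-wool cup aside.

Things in the scene. Friction and masses are not known exactly. Their poses are not given: they have to be found in the camera images.
- bar_center (a point): Centre, half-way up, of the loose flat aluminium support bar, 170 x 40 x 10 mm (x along its length, z up), 0.18 kg, five small holes along its top, the same either way round. It lies flat on the bench, one end under the stack, the other sticking 55 to 68 mm out of the frame's front. Drawing it out along the bench takes up to about 20 N.
- frame: Grey stacking frame fixed to the bench; origin on the bench below the stack. At its front (-x) a stop plate, x = -62 to -56 mm, 120 mm wide, 36 mm high, holds the stack back; the bar slides out to -x through the slot in its foot, 54 mm wide, 20 mm high. Side rails 22 mm high at y = +/-48 to 53 mm, foot strips out to +/-73 mm.
- case_lower_center (a point): Centre of the lower case of the stack, a plain closed aluminium instrument case with black end plates, 110 x 90 x 28 mm (x, y, z), 0.26 kg, lying on the bar between the frame's rails. When the bar is out it sinks 10 mm on to the bench.
- case_upper_center (a point): Centre of the upper case, a smaller grey closed instrument case, 90 x 74 x 24 mm, 0.17 kg, lying loose on the lower one.
- spool_center (a point): Centre of the spool of solder, an upright cylinder 62 mm in diameter and 52 mm high (a thin loose wire end stands above it), 0.2 kg, standing loose on the upper case.
- jig_saddle (a point): Where the bar's centre must come to lie in the board jig: midway between the two empty end pockets, 13 mm above the bench. x along the bar's length, z up. Pocket floors are 8 mm above the bench; the pockets leave the bar 4 mm of play at each end and side.
- jig: Grey board jig, 198 x 150 mm, fixed; origin on the bench at its centre, x along its bars. A second, identical bar is already fitted, centred at y = +40 mm; the empty pockets are at y = -40 mm. Pocket walls and flared lips reach 35 mm above the bench and cover x = -93 to -35 and +35 to +93 mm, so fingers fit only round the bar's middle 70 mm, where it is open down to the bench.
- bottle_center (a point): Middle of the upright solvent pump bottle with black lid, 68 x 62 mm and 120 mm high (this point is 55 mm above the bench); bystander beside the path along which the bar comes out.
- cup_center (a point): Middle of the round black cup of brass wire wool, 64 mm in diameter, 37 mm high (this point is 18 mm above the bench); bystander on the other side of that path. Bottle and cup may be either way about.
There are look-alikes about, which are no part of the job. Of the things that look like the part that bears bar_center, the largest one is meant.

How it is judged:
On the way:
1. the bar is drawn clear of the stack, which stands settled in the frame on the bench (x of bar_center in the frame of frame below -0.142 m and x of case_lower_center in the frame of frame between -0.015 and 0.015 m and y of case_lower_center in the frame of frame between -0.015 and 0.015 m and height (world z) of case_lower_center below 0.018 m and horizontal distance between case_upper_center and case_lower_center below 0.02 m and horizontal distance between spool_center and case_upper_center below 0.02 m and angle between each of case_lower_center, case_upper_center, spool_center's own z axis and vertical below 0.07 rad and height (world z) of case_upper_center between 0.036 and 0.044 m and height (world z) of spool_center between 0.074 and 0.082 m), for 0.2 s.
At the end, for the whole second after the job is handed in: Bar at rest in the empty pockets: centre within 8 mm in x and y and 4 mm in z of the saddle point, parallel to 0.1 rad, flat to 0.06. Lower case on the bench within 15 mm of the frame's origin in x and y, upper case and spool each within 20 mm over the one below, upright to 0.07 rad, at rest (x of bar_center in the frame of jig_saddle between -0.008 and 0.008 m and y of bar_center in the frame of jig_saddle between -0.008 and 0.008 m and z of bar_center in the frame of jig_saddle between -0.004 and 0.004 m and angle between the x axis of bar_center and the x axis of jig_saddle, either way round below 0.1 rad and angle between the z axis of bar_center and the z axis of jig_saddle, either way round below 0.06 rad and x of case_lower_center in the frame of frame between -0.015 and 0.015 m and y of case_lower_center in the frame of frame between -0.015 and 0.015 m and height (world z) of case_lower_center below 0.018 m and horizontal distance between case_upper_center and case_lower_center below 0.02 m and horizontal distance between spool_center and case_upper_center below 0.02 m and angle between each of case_lower_center, case_upper_center, spool_center's own z axis and vertical below 0.07 rad and height (world z) of case_upper_center between 0.036 and 0.044 m and height (world z) of spool_center between 0.074 and 0.082 m and linear speed of each of bar, case_lower, spool below 0.01 m/s); the robot touches nothing.
It fails at once if a case or the spool tips by more than 0.5 rad (angle between any of case_lower_center, case_upper_center, spool_center's own z axis and vertical above 0.5 rad).
It fails at once if a case or the spool is lifted more than 20 mm above where it stood (height (world z) of case_lower_center above 0.044 m or height (world z) of case_upper_center above 0.07 m or height (world z) of spool_center above 0.108 m).
It fails at once if the pump bottle or the wool cup is moved more than 20 mm (distance of any of bottle_center, cup_center from where it was at the start of the episode above 0.02 m).
It also fails if it takes over 51 s, if anything falls off the work surface, if the arm or the gripper's body presses on something with over 40 N, if the wrist force passes 120 N, or if a joint passes its speed limit or range.

## Working session

There is one attempt and no reset: what is moved stays moved. The work goes in short steps, Python scripts to look and compute and a tool call to move; the robot and the scene stay as the last step left them, time stands still between calls to the robot, and variables do not carry over. Pictures are saved under pics/ and viewed, at most 10 in all, crops included, and the job is handed in when it is done.

Besides the shell and the picture viewer there is one more tool, called after "Request:" as a command line: name --argument value ..., lists and objects as JSON in quotes. arm_command: Moves the arm, as the interface text tells. Its arguments: {"type":"object","properties":{"plan":{"type":"array","items":{"type":"object","properties":{"dp":{"type":"array","items":{"type":"number"}},"spin":{"type":"number"}}}},"grip":{"type":"number"},"newtons":{"type":"number"}},"required":["plan"]}

```bash
mkdir -p pics; python3 - <<'E'
from workcell import manip, viewer, finder
import cv2, json
for c in ("top","side"):
    cv2.imwrite(f"pics/{c}0.png", viewer.camera(c))
    print(c, viewer.camera_params(c))
    for n in ("bar_center","frame","case_lower_center","spool_center","jig","bottle_center","cup_center"):
        print(n,[( [round(v,3) for v in d["position"]],round(d["score"],2)) for d in finder.find_in(c,n)][:4])
o=manip.get_obs(); print({k:o[k] for k in("clock","position","ee_rot","grip_width")})
E
```

```text
top {'vertical_fov': 52.763645253915854, 'cx': 321.9697792927046, 'cy': 199.90879833249633, 'R': array([[-0.01781156, -0.99976559, -0.01230911],
       [-0.99179729,  0.01922542, -0.12636657],
       [ 0.12657359,  0.00995736, -0.99190724]]), 't': array([-0.05084092,  0.52879221,  1.09182934])}
bar_center [([0.561, -0.389, 0.006], 0.78), ([0.377, 0.043, 0.006], 0.56), ([0.586, -0.119, 0.009], 0.52)]
frame [([0.521, -0.192, 0.006], 0.62)]
case_lower_center [([0.522, -0.2, 0.036], 0.59)]
spool_center [([0.537, -0.196, 0.115], 0.8), ([0.503, -0.014, 0.117], 0.48)]
jig [([0.469, 0.287, 0.02], 0.61), ([0.521, -0.189, 0.004], 0.37)]
bottle_center [([0.505, -0.013, 0.121], 0.62)]
cup_center [([0.731, -0.104, 0.032], 0.71)]
side {'vertical_fov': 54.74643455582886, 'cx': 316.58121164066915, 'cy': 200.43133718025018, 'R': array([[-0.87585634, -0.48251222, -0.00759123],
       [-0.22970315,  0.43068843, -0.87277943],
       [ 0.4243962 , -0.76268567, -0.48805577]]), 't': array([0.42971292, 0.23497776, 0.85822577])}
bar_center [([0.371, 0.054, 0.004], 0.61)]
frame [([0.504, -0.162, 0.006], 0.93)]
case_lower_center [([0.509, -0.172, 0.036], 0.51)]
spool_center [([0.53, -0.184, 0.099], 0.71)]
jig [([0.465, 0.296, 0.021], 0.56)]
bottle_center [([0.499, 0.01, 0.074], 0.73)]
cup_center [([0.723, -0.1, 0.028], 0.51)]
{'clock': 0.8, 'position': array([ 0.22411716, -0.5834363 ,  0.40476947]), 'ee_rot': array([ 9.83233968e-01,  1.82348457e-01, -9.18423459e-06,  6.33901887e-05]), 'grip_width': 0.9967203084263745}
```

View pics/top0.png

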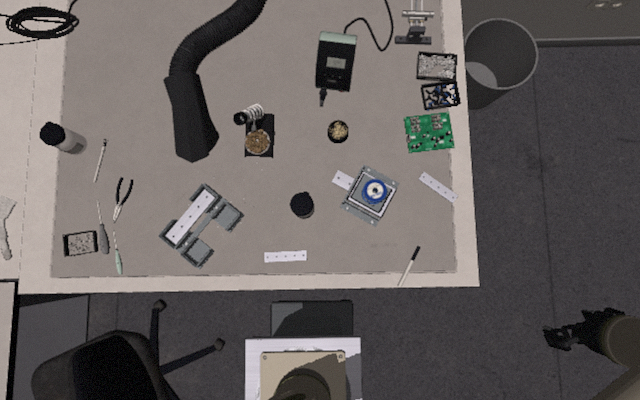

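View pics/side0.png

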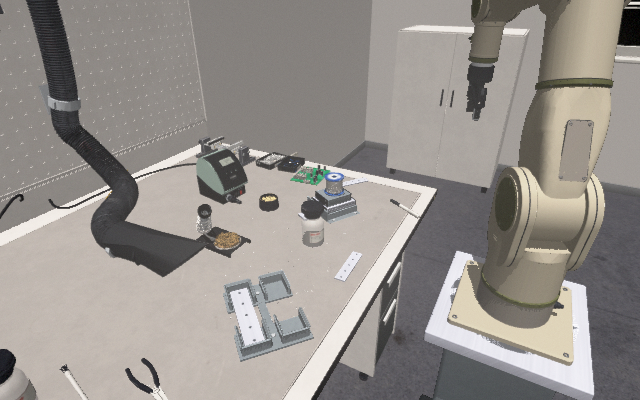

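Top view: the stack is at about (370,193), with the bar end sticking out at (342,180). The bottle is at (302,205), the cup at (338,131) and the jig at (201,225), with its empty pockets on the lower-right side. The plates at (285,257) and (437,187) are look-alikes. I'll enlarge the crops.

```bash
python3 - <<'E'
import cv2, numpy as np
t=cv2.imread("pics/top0.png")
a=cv2.resize(t[155:230,325:405],None,fx=5,fy=5,interpolation=cv2.INTER_CUBIC)
b=cv2.resize(t[180:270,155:250],None,fx=4.2,fy=4.2,interpolation=cv2.INTER_CUBIC)
h=max(a.shape[0],b.shape[0]); im=np.zeros((h,a.shape[1]+b.shape[1],3),np.uint8)
im[:a.shape[0],:a.shape[1]]=a; im[:b.shape[0],a.shape[1]:]=b
print(im.shape); cv2.imwrite("pics/crop.png",im)
E
```

```text
(378, 799, 3)
```

View pics/crop.png

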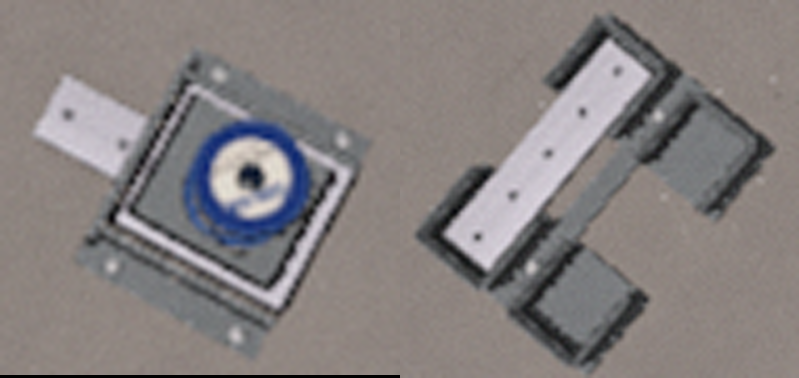

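```bash
cat > h.py <<'E'
import numpy as np
from workcell import manip, viewer, finder
def ray(c,u,v,z):
    p=viewer.camera_params(c); f=200/np.tan(np.radians(p["vertical_fov"]/2))
    R,t=np.array(p["R"]),np.array(p["t"]); C=-R.T@t
    d=R.T@np.array([(u-p["cx"])/f,(v-p["cy"])/f,1]); return (C+d*(z-C[2])/d[2])
E
python3 - <<'E'
from h import *
np.set_printoptions(precision=4,suppress=True)
A=lambda x,y,z:ray("top",325+x/5-.4,155+y/5-.4,z)[:2]
B=lambda x,y,z:ray("top",155+(x-400)/4.2-.4,180+y/4.2-.4,z)[:2]
c=[A(65,75,.01),A(35,132,.01)]; print("bar end",c,np.mean(c,0),np.linalg.norm(c[0]-c[1]))
h=[A(67,114,.01),A(122,145,.01)]; d=h[0]-h[1]; print("holes",h,np.linalg.norm(d),np.degrees(np.arctan2(d[1],d[0])))
f=[A(195,52,.004),A(370,140,.004),A(255,355,.004),A(78,255,.004)]
print("foot",f,np.mean(f,0))
for i in range(4):
    d=f[(i+1)%4]-f[i]; print(np.linalg.norm(d),np.degrees(np.arctan2(d[1],d[0])))
lc=[A(195,86,.038),A(355,168,.038),A(280,308,.038),A(118,217,.038)]; print("lower",np.mean(lc,0))
for i in range(4):
    d=lc[(i+1)%4]-lc[i]; print(np.linalg.norm(d),np.degrees(np.arctan2(d[1],d[0])))
H=np.array([B(x,y,.018) for x,y in((617,71),(582,112),(547,153),(513,195),(477,237))])
m=H.mean(0); d=H[0]-H[4]; e=d/np.linalg.norm(d); print("jig bar",m,np.linalg.norm(d),np.degrees(np.arctan2(d[1],d[0])))
print("saddle", m+.08*np.array([e[1],-e[0]]))
k=np.mean([B(x,y,.018) for x,y in((610,38),(660,72),(487,273),(442,240))],0); print("corner centre",k)
print("floor px pts", B(710,155,.008),B(590,290,.008))
print("bottle/cup top", ray("top",302,205,.12), ray("top",338,131,.037))
E
```

```text
bar end [array([ 0.6177, -0.1069]), array([ 0.5848, -0.089 ])] [ 0.6012 -0.098 ] 0.03745205500108906
holes [array([ 0.5949, -0.1075]), array([ 0.5762, -0.1386])] 0.036200931586402 59.019125459870594
foot [array([ 0.6309, -0.1825]), array([ 0.5773, -0.2813]), array([ 0.4551, -0.2111]), array([ 0.5141, -0.1121])] [ 0.5444 -0.1968]
0.11238081910642082 -118.46434903831997
0.1409530058155954 150.1207607944378
0.11521171897073251 59.20820237317479
0.1363729792255838 -31.07695778417396
lower [ 0.5425 -0.2   ]
0.09987183902529205 -118.85148316266132
0.08918818374819286 150.08476058714396
0.10240074342163226 59.23975533072068
0.08586133040260986 -31.607092904026114
jig bar [0.4908 0.314 ] 0.14353601402158975 -39.80073430196894
saddle [0.4396 0.2525]
corner centre [0.4896 0.312 ]
floor px pts [0.4885 0.2067] [0.3991 0.2865]
bottle/cup top [ 0.5045 -0.01    0.12  ] [ 0.7237 -0.1098  0.037 ]
```

```bash
cat >> h.py <<'E'
def go(x,y,z,yaw=None,step=40,n=None):
    """rows from the measured pose to TCP (x,y,z), tool x at world yaw (deg)"""
    o=manip.get_obs(); p=np.array(o["position"]); q=o["ee_rot"]
    from scipy.spatial.transform import Rotation as Ro
    X=Ro.from_quat(q).as_matrix()[:,0]; a=np.arctan2(X[1],X[0])
    dy=0 if yaw is None else (np.radians(yaw)-a+np.pi)%(2*np.pi)-np.pi
    D=np.array([x,y,z])-p
    n=n or int(max(np.ceil(np.linalg.norm(D)*1000/step),np.ceil(abs(dy)/.14),1))
    print("pos",p.round(4),"yaw",np.degrees(a).round(2),"F",np.round(o["ft_force"],1),"clock",o["clock"],"grip",o["grip_width"],o["grasp_force"])
    for i in range(n):
        b=a+dy*i/n
        d=D/n*1000; print(np.round([np.cos(b)*d[0]+np.sin(b)*d[1],np.sin(b)*d[0]-np.cos(b)*d[1],-d[2]],1).tolist(),"spin",round(-dy/n,4))
E
python3 -c "
from h import *
go(.594,-.110,.32,59.2)"
```

```text
pos [ 0.2241 -0.5834  0.4048] yaw 21.01 F [-0.7  0.4  0.5] clock 0.8 grip 0.9967203084263745 0.0
[32.2, -19.3, 5.3] spin -0.0417
[33.0, -18.0, 5.3] spin -0.0417
[33.7, -16.6, 5.3] spin -0.0417
[34.3, -15.2, 5.3] spin -0.0417
[35.0, -13.7, 5.3] spin -0.0417
[35.5, -12.3, 5.3] spin -0.0417
[36.0, -10.8, 5.3] spin -0.0417
[36.4, -9.3, 5.3] spin -0.0417
[36.7, -7.7, 5.3] spin -0.0417
[37.0, -6.2, 5.3] spin -0.0417
[37.3, -4.7, 5.3] spin -0.0417
[37.4, -3.1, 5.3] spin -0.0417
[37.5, -1.5, 5.3] spin -0.0417
[37.5, 0.0, 5.3] spin -0.0417
[37.5, 1.6, 5.3] spin -0.0417
[37.4, 3.2, 5.3] spin -0.0417
```

Request:
arm_command --plan '[{"dp": [32, -19, 5], "spin": -0.042}, {"dp": [33, -18, 5], "spin": -0.042}, {"dp": [34, -17, 5], "spin": -0.042}, {"dp": [34, -15, 5], "spin": -0.042}, {"dp": [35, -14, 5], "spin": -0.042}]' --grip -1

```text
clock: 1.3
position: [0.3401, -0.434, 0.3797]
ee_rot: [0.958, 0.285, 0.0, 0.0]
ft_force: [0.0, -0.5, -0.4]
grip_width: 1.001
grasp_force: 0.0
```

Request:
arm_command --plan '[{"dp": [36, -12, 5], "spin": -0.042}, {"dp": [36, -11, 5], "spin": -0.042}, {"dp": [36, -9, 5], "spin": -0.042}, {"dp": [37, -8, 5], "spin": -0.042}, {"dp": [37, -6, 5], "spin": -0.042}]'

```text
clock: 1.8
position: [0.4558, -0.2857, 0.3548]
ee_rot: [0.923, 0.384, 0.0, 0.0]
ft_force: [0.2, -0.6, -0.4]
grip_width: 1.001
grasp_force: 0.0
```

Request:
arm_command --plan '[{"dp": [37, -5, 5], "spin": -0.042}, {"dp": [37, -3, 5], "spin": -0.042}, {"dp": [37, -2, 5], "spin": -0.042}, {"dp": [37, 0, 5], "spin": -0.042}, {"dp": [37, 2, 5], "spin": -0.042}]'

```text
clock: 2.3
position: [0.5691, -0.1389, 0.3297]
ee_rot: [0.878, 0.479, 0.0, 0.0]
ft_force: [0.6, -1.1, 0.1]
grip_width: 1.002
grasp_force: 0.0
```

Request:
arm_command --plan '[{"dp": [37, 3, 5], "spin": -0.042}, {"dp": [0, 0, 0], "spin": 0}, {"dp": [0, 0, 0], "spin": 0}]'

```text
clock: 2.6
position: [0.5912, -0.1099, 0.3244]
ee_rot: [0.868, 0.497, -0.0, -0.0]
ft_force: [-0.6, -0.7, -0.4]
grip_width: 0.998
grasp_force: 0.0
```

```bash
python3 -c "
from h import *
go(.594,-.110,.2,59.2)
import cv2
im=viewer.camera('top');s=viewer.camera('side')
a=cv2.resize(im[120:250,270:400],(520,520));b=cv2.resize(s[150:250,270:370],(280,280))
o=np.zeros((520,800,3),np.uint8);o[:,:520]=a;o[:280,520:]=b
cv2.imwrite('pics/a.png',o)"
```

```text
pos [ 0.5912 -0.1099  0.3244] yaw 59.61 F [-0.6 -0.7 -0.4] clock 2.6 grip 0.9979994354369427 0.0
[0.3, 0.6, 31.1] spin 0.0018
[0.3, 0.6, 31.1] spin 0.0018
[0.3, 0.6, 31.1] spin 0.0018
[0.3, 0.6, 31.1] spin 0.0018
```

View pics/a.png

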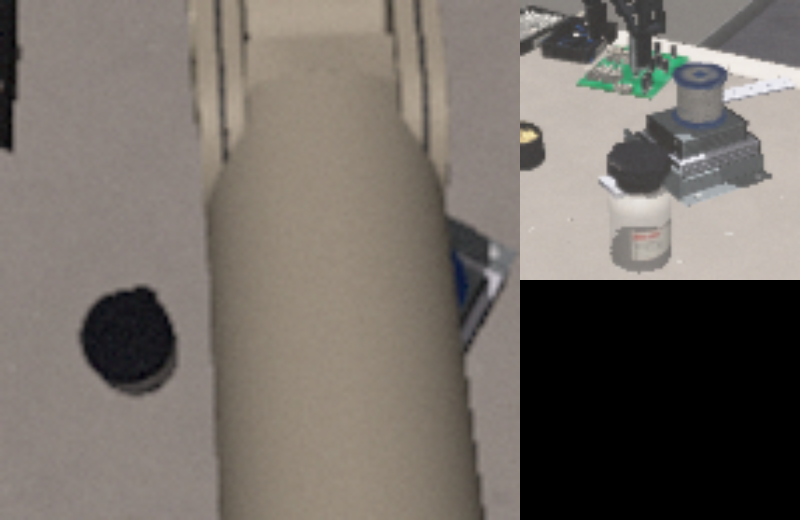

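The arm hides the bar from above. The side crop shows the bar end peeping out behind the bottle and the stack standing untouched. I'll go down.

Request:
arm_command --plan '[{"dp": [1, 2, 30], "spin": 0.007}, {"dp": [0, 0, 30], "spin": 0}, {"dp": [0, 0, 30], "spin": 0}, {"dp": [0, 0, 25], "spin": 0}, {"dp": [0, 0, 15], "spin": 0}]'

```text
clock: 3.2
position: [0.5922, -0.1123, 0.193]
ee_rot: [0.87, 0.492, -0.001, -0.0]
ft_force: [-0.4, 0.1, -0.4]
grip_width: 1.003
grasp_force: 0.0
```

Request:
arm_command --plan '[{"dp": [0, 0, 11], "spin": 0}, {"dp": [0, 0, 9], "spin": 0}, {"dp": [0, 0, 0], "spin": 0}]'

```text
clock: 3.5
position: [0.5931, -0.1111, 0.1743]
ee_rot: [0.87, 0.493, -0.0, -0.0]
ft_force: [-0.1, -0.4, 0.8]
grip_width: 0.996
grasp_force: 0.0
```

Request:
arm_command --plan '[{"dp": [0, 0, 0], "spin": 0}, {"dp": [0, 0, 0], "spin": 0}, {"dp": [0, 0, 0], "spin": 0}, {"dp": [0, 0, 0], "spin": 0}, {"dp": [0, 0, 0], "spin": 0}]' --grip 1 --newtons 60

```text
clock: 4.0
position: [0.5936, -0.1109, 0.1758]
ee_rot: [0.87, 0.493, 0.0, 0.001]
ft_force: [-1.7, -0.3, 6.0]
grip_width: 0.444
grasp_force: 60.3
```

Request:
arm_command --plan '[{"dp": [0, 0, -1], "spin": 0}, {"dp": [3, 0, 0], "spin": 0}, {"dp": [5, 0, 0], "spin": 0}, {"dp": [6, 0, 0], "spin": 0}, {"dp": [6, 0, 0], "spin": 0}]' --newtons 100

```text
clock: 4.5
position: [0.6027, -0.0975, 0.1761]
ee_rot: [0.871, 0.492, -0.002, 0.002]
ft_force: [-8.5, -13.2, 8.6]
grip_width: 0.427
grasp_force: 101.7
```

```bash
python3 -c "
from h import *
go(.67,.018,.175,59.1)
for n in ('bar_center','spool_center','case_lower_center'):print(n,[(np.round(d['position'],3),round(d['score'],2)) for d in (viewer.camera('side') is not None and finder.find_in('side',n))])" | tail -4; 
```

```text
[33.4, -0.4, 0.3] spin -0.0009
bar_center [(array([0.37 , 0.056, 0.006]), 0.7), (array([ 0.559, -0.395,  0.01 ]), 0.51)]
spool_center [(array([ 0.53 , -0.18 ,  0.098]), 0.7)]
case_lower_center [(array([ 0.504, -0.171,  0.034]), 0.53)]
```

Request:
arm_command --plan '[{"dp": [7, 0, 0], "spin": 0}, {"dp": [7, 0, 0], "spin": 0}, {"dp": [7, 0, 0], "spin": 0}, {"dp": [7, 0, 0], "spin": 0}, {"dp": [7, 0, 0], "spin": 0}]'

```text
clock: 5.3
position: [0.6205, -0.069, 0.1761]
ee_rot: [0.871, 0.491, -0.004, 0.003]
ft_force: [-11.3, -18.3, 12.7]
grip_width: 0.431
grasp_force: 102.1
```

Request:
arm_command --plan '[{"dp": [6, 0, 0], "spin": 0}, {"dp": [6, 0, 0], "spin": 0}, {"dp": [6, 0, 0], "spin": 0}, {"dp": [6, 0, 0], "spin": 0}, {"dp": [6, 0, 0], "spin": 0}]'

```text
clock: 5.8
position: [0.6359, -0.0446, 0.1761]
ee_rot: [0.871, 0.491, -0.004, 0.003]
ft_force: [-11.6, -19.4, 12.8]
grip_width: 0.426
grasp_force: 102.2
```

Request:
arm_command --plan '[{"dp": [6, 0, 0], "spin": 0}, {"dp": [6, 0, 0], "spin": 0}, {"dp": [6, 0, 0], "spin": 0}, {"dp": [6, 0, 0], "spin": 0}, {"dp": [6, 0, 0], "spin": 0}]'

```text
clock: 6.3
position: [0.6525, -0.0126, 0.1762]
ee_rot: [0.87, 0.493, -0.0, 0.001]
ft_force: [-1.9, -3.2, 5.2]
grip_width: 0.425
grasp_force: 101.2
```

Request:
arm_command --plan '[{"dp": [6, 0, 0], "spin": 0}, {"dp": [7, 0, 0], "spin": 0}, {"dp": [7, 0, 0], "spin": 0}, {"dp": [7, 0, 0], "spin": 0}, {"dp": [7, 0, 0], "spin": 0}]'

```text
clock: 6.8
position: [0.67, 0.0169, 0.1762]
ee_rot: [0.87, 0.493, -0.0, 0.0]
ft_force: [-2.3, -4.0, 5.9]
grip_width: 0.426
grasp_force: 101.3
```

```bash
python3 -c "
from h import *
go(.67,.018,.175,59.1)
import cv2
im=viewer.camera('top');s=viewer.camera('side')
a=cv2.resize(im[120:250,270:400],(400,400));b=cv2.resize(s[150:250,250:350],(400,400))
cv2.imwrite('pics/b.png',np.hstack([a,b]))"
```

```text
pos [0.67   0.0169 0.1762] yaw 59.09 F [-2.3 -4.   5.9] clock 6.8 grip 0.4260486132369194 101.31353974342346
[0.9, -0.6, 1.2] spin -0.0001
```

View pics/b.png

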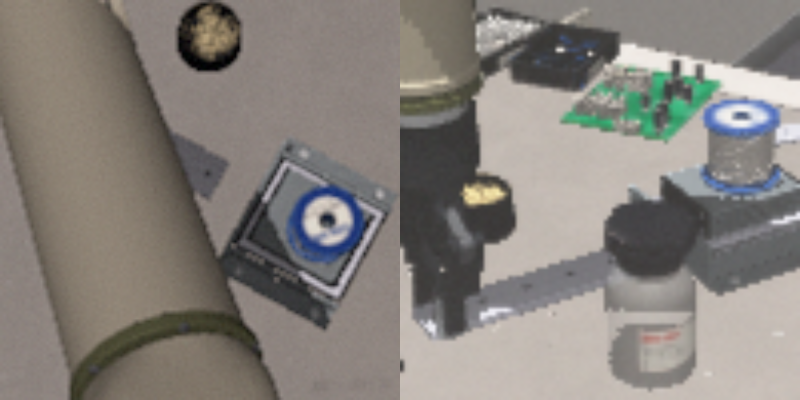

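The bar is clear of the frame and the stack stands settled. In the left crop the bar's inner end has corners at about (228,160) and (208,198), from which I can work out its centre.

Request:
arm_command --plan '[{"dp": [0, 0, 0], "spin": 0}, {"dp": [0, 0, 0], "spin": 0}, {"dp": [0, 0, 0], "spin": 0}, {"dp": [0, 0, 0], "spin": 0}]' --grip -1

```text
clock: 7.3
position: [0.6695, 0.017, 0.1755]
ee_rot: [0.87, 0.493, -0.0, -0.0]
ft_force: [0.2, 0.1, -0.2]
grip_width: 1.0
grasp_force: 0.0
```

```bash
python3 -c "
from h import *
import cv2
T=lambda x,y:ray('top',270+x/3.077-.35,120+y/3.077-.35,.01)[:2]
S=lambda x,y:ray('side',250+x/4-.4,150+y/4-.4,.01)[:2]
u=np.array([np.cos(np.radians(59.1)),np.sin(np.radians(59.1))])
e=(T(228,160)+T(208,198))/2; print('centre from top',e+.085*u, 'hole',T(209,173)+.072*u)
print('side holes',S(479-400,298),S(571-400,270), 'corner',S(433-400,338))
go(.67-.07*u[0],.0169-.07*u[1],.1758,59.1,step=20)
cv2.imwrite('pics/c.png',cv2.resize(viewer.camera('side')[180:250,240:330],(720,560),interpolation=cv2.INTER_CUBIC))
"
```

```text
centre from top [ 0.63718719 -0.04175947] hole [ 0.63632345 -0.04464541]
side holes [ 0.65684423 -0.01257372] [ 0.61773381 -0.07812453] corner [0.65544073 0.04612276]
pos [0.6695 0.017  0.1755] yaw 59.11 F [ 0.2  0.1 -0.2] clock 7.3 grip 0.9996549307518853 0.0
[-17.5, 0.1, -0.1] spin 0.0
[-17.5, 0.1, -0.1] spin 0.0
[-17.5, 0.1, -0.1] spin 0.0
[-17.5, 0.1, -0.1] spin 0.0
```

View pics/c.png

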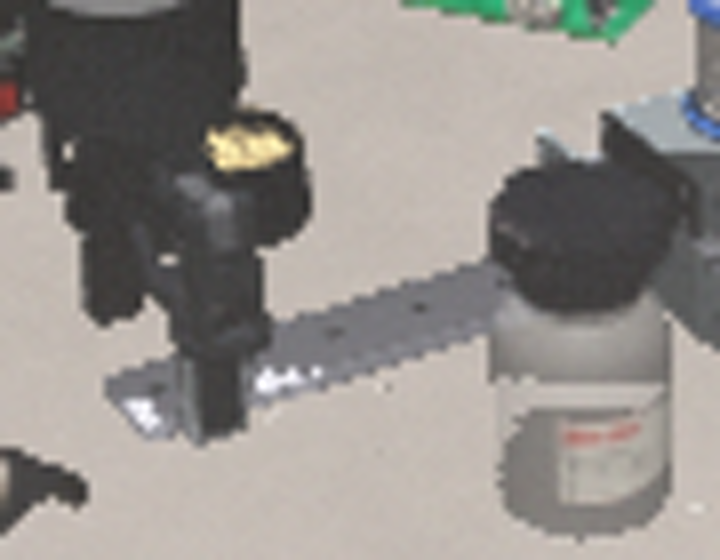

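Side view: the holes show at about (158,388), (335,330) and (420,307), with (335,330) the middle one. Both cameras put the bar's centre near (0.637,-0.044), so I slide 70 mm back over it and grip there.

Request:
arm_command --plan '[{"dp": [-17, 0, 0], "spin": 0}, {"dp": [-18, 0, 0], "spin": 0}, {"dp": [-18, 0, 0], "spin": 0}, {"dp": [-17, 0, 0], "spin": 0}, {"dp": [0, 0, 1], "spin": 0}]'

```text
clock: 7.85
position: [0.6326, -0.0472, 0.1748]
ee_rot: [0.871, 0.491, -0.001, 0.001]
ft_force: [0.5, -0.3, 0.5]
grip_width: 0.999
grasp_force: 0.0
```

Request:
arm_command --plan '[{"dp": [0, 0, 0], "spin": 0}, {"dp": [0, 0, 0], "spin": 0}, {"dp": [0, 0, 0], "spin": 0}, {"dp": [0, 0, 0], "spin": 0}, {"dp": [0, 0, 0], "spin": 0}]' --grip 1 --newtons 80

```text
clock: 8.35
position: [0.6342, -0.0421, 0.1753]
ee_rot: [0.87, 0.494, 0.001, 0.0]
ft_force: [-1.2, 1.8, 5.2]
grip_width: 0.433
grasp_force: 80.8
```

Request:
arm_command --plan '[{"dp": [0, 0, -10], "spin": 0}, {"dp": [0, 0, -25], "spin": 0}, {"dp": [0, 0, -40], "spin": 0}, {"dp": [0, 0, -45], "spin": 0}, {"dp": [0, 0, -35], "spin": 0}]'

```text
clock: 8.85
position: [0.6337, -0.0426, 0.3328]
ee_rot: [0.87, 0.494, 0.001, 0.0]
ft_force: [1.2, 0.5, -1.4]
grip_width: 0.437
grasp_force: 80.6
```

```bash
python3 -c "
from h import *
import cv2
go(.4396,.2525,.32,140.2)
cv2.imwrite('pics/d.png',cv2.resize(viewer.camera('side')[100:250,220:420],(800,600),interpolation=cv2.INTER_CUBIC))
"
```

```text
pos [ 0.6337 -0.0426  0.3328] yaw 59.15 F [ 1.2  0.5 -1.4] clock 8.85 grip 0.4373321038761088 80.62971711158752
[14.0, -28.9, 1.2] spin -0.1286
[17.6, -26.9, 1.2] spin -0.1286
[20.9, -24.4, 1.2] spin -0.1286
[23.8, -21.5, 1.2] spin -0.1286
[26.4, -18.3, 1.2] spin -0.1286
[28.5, -14.8, 1.2] spin -0.1286
[30.2, -11.0, 1.2] spin -0.1286
[31.3, -7.0, 1.2] spin -0.1286
[32.0, -2.9, 1.2] spin -0.1286
[32.1, 1.2, 1.2] spin -0.1286
[31.7, 5.3, 1.2] spin -0.1286
```

View pics/d.png

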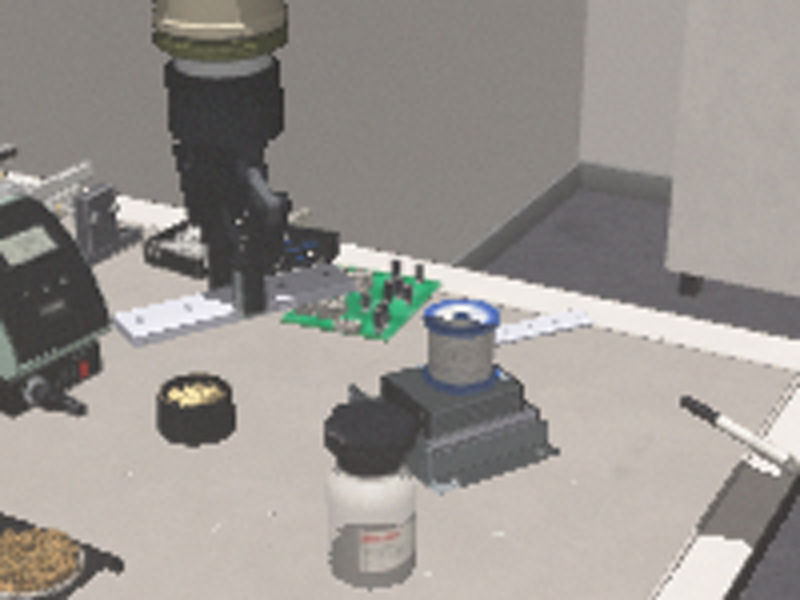

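The bar is held at its middle and level, and the stack, bottle and cup are undisturbed. I'll carry it over.

Request:
arm_command --plan '[{"dp": [14, -29, 0], "spin": -0.129}, {"dp": [18, -27, 0], "spin": -0.129}, {"dp": [21, -24, 0], "spin": -0.129}, {"dp": [24, -22, 0], "spin": -0.129}, {"dp": [26, -18, 0], "spin": -0.129}]'

```text
clock: 9.4
position: [0.5446, 0.0928, 0.3298]
ee_rot: [0.666, 0.746, -0.0, 0.0]
ft_force: [-0.3, 0.6, -1.9]
grip_width: 0.432
grasp_force: 80.6
```

Request:
arm_command --plan '[{"dp": [28, -15, 0], "spin": -0.129}, {"dp": [30, -11, 0], "spin": -0.129}, {"dp": [31, -7, 0], "spin": -0.129}, {"dp": [32, -3, 0], "spin": -0.129}, {"dp": [32, 1, 0], "spin": -0.129}]'

```text
clock: 9.9
position: [0.4559, 0.2253, 0.3298]
ee_rot: [0.396, 0.918, -0.0, 0.0]
ft_force: [0.4, 0.6, -2.5]
grip_width: 0.439
grasp_force: 80.6
```

Request:
arm_command --plan '[{"dp": [32, 5, 0], "spin": -0.129}, {"dp": [0, 0, 0], "spin": 0}, {"dp": [0, 0, 0], "spin": 0}, {"dp": [0, 0, 0], "spin": 0}]'

```text
clock: 10.3
position: [0.4393, 0.2501, 0.3296]
ee_rot: [0.34, 0.941, -0.0, 0.0]
ft_force: [0.1, 0.1, -2.0]
grip_width: 0.435
grasp_force: 80.6
```

```bash
python3 -c "
from h import *
import cv2
go(.4396,.2525,.24,140.2)
s=viewer.camera('side'); print([(np.round(d['position'],3),round(d['score'],2)) for d in finder.find_in('side','bar_center')])
cv2.imwrite('pics/e.png',cv2.resize(s[190:365,180:380],(800,600*175//150*1 if 0 else 600),interpolation=cv2.INTER_CUBIC))
"
```

```text
pos [0.4393 0.2501 0.3296] yaw 140.29 F [ 0.1  0.1 -2. ] clock 10.3 grip 0.4351874906339468 80.6339156627655
[0.4, 0.7, 29.9] spin 0.0005
[0.4, 0.7, 29.9] spin 0.0005
[0.4, 0.7, 29.9] spin 0.0005
[(array([0.37 , 0.054, 0.002]), 0.81), (array([0.416, 0.272, 0.161]), 0.73)]
```

View pics/e.png

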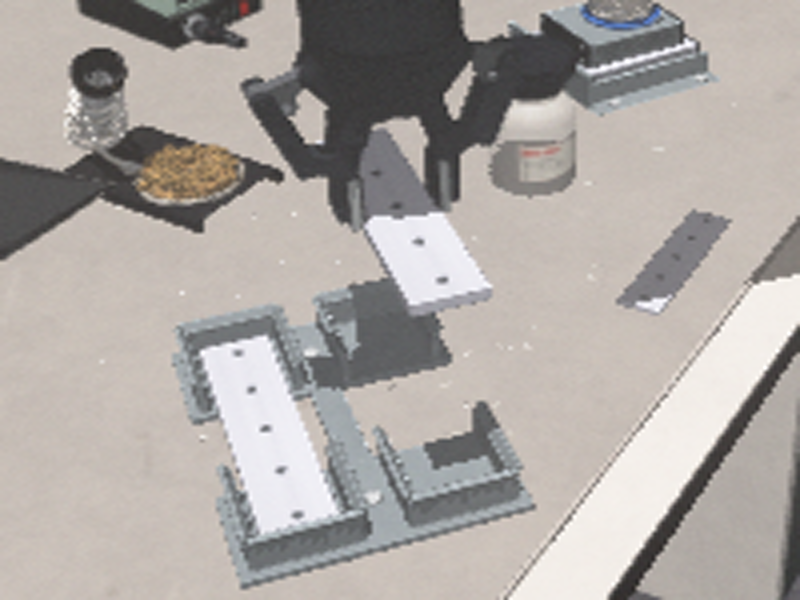

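The held bar points at the empty pockets. Its holes are at (376,173), (396,206), (419,242) and (443,280), and the fitted bar's middle hole is at (265,428). I'll check both positions from this camera.

```bash
python3 -c "
from h import *
np.set_printoptions(precision=4,suppress=True)
S=lambda x,y,z:ray('side',180+x/4-.4,190+y/3.4286-.4,z)[:2]
H=np.array([S(x,y,.018) for x,y in((238,352),(251,389),(265,428),(281,469),(297,515))])
d=H[0]-H[4];e=d/np.linalg.norm(d);m=H.mean(0);print('jig',m,H[2],np.linalg.norm(d),np.degrees(np.arctan2(d[1],d[0])),'saddle',m+.08*np.array([e[1],-e[0]]))
G=np.array([S(x,y,.164) for x,y in((376,173),(396,206),(419,242),(443,280))]);print(G);d=G[0]-G[3];print(np.linalg.norm(d),np.degrees(np.arctan2(d[1],d[0])))
"
```

```text
jig [0.4893 0.3125] [0.4893 0.3128] 0.14480378759713775 -39.8198190652398 saddle [0.4381 0.251 ]
[[0.4663 0.2268]
 [0.4385 0.2497]
 [0.4099 0.2726]
 [0.3821 0.2951]]
0.10845370841613812 -39.0549095603122
```

Request:
arm_command --plan '[{"dp": [1, 1, 30], "spin": 0.005}, {"dp": [0, 0, 35], "spin": 0}, {"dp": [0, 0, 25], "spin": 0}, {"dp": [0, 0, 15], "spin": 0}, {"dp": [0, 0, 0], "spin": 0}]'

```text
clock: 10.9
position: [0.4385, 0.2516, 0.2231]
ee_rot: [0.341, 0.94, -0.001, -0.001]
ft_force: [1.1, -1.1, -0.9]
grip_width: 0.437
grasp_force: 80.6
```

Request:
arm_command --plan '[{"dp": [0, 0, 8], "spin": 0}, {"dp": [0, 0, 8], "spin": 0}, {"dp": [0, 0, 8], "spin": 0}, {"dp": [0, 0, 7], "spin": 0}, {"dp": [0, 0, 0], "spin": 0}]'

```text
clock: 11.4
position: [0.4384, 0.2521, 0.1928]
ee_rot: [0.341, 0.94, -0.0, -0.0]
ft_force: [0.5, 0.1, -1.8]
grip_width: 0.438
grasp_force: 80.7
```

Request:
arm_command --plan '[{"dp": [0, 0, 4], "spin": 0}, {"dp": [0, 0, 3], "spin": 0}, {"dp": [0, 0, 1], "spin": 0}, {"dp": [0, 0, 0], "spin": 0}]'

```text
clock: 11.8
position: [0.4386, 0.2524, 0.1856]
ee_rot: [0.341, 0.94, -0.0, 0.0]
ft_force: [-1.0, -0.1, -2.2]
grip_width: 0.435
grasp_force: 80.7
```

Request:
arm_command --plan '[{"dp": [0, 0, 1], "spin": 0}, {"dp": [0, 0, 1], "spin": 0}, {"dp": [0, 0, 0], "spin": 0}]'

```text
clock: 12.1
position: [0.4387, 0.2523, 0.1836]
ee_rot: [0.341, 0.94, -0.0, 0.0]
ft_force: [0.3, -0.5, -2.2]
grip_width: 0.436
grasp_force: 80.7
```

Request:
arm_command --plan '[{"dp": [0, 0, 0], "spin": 0}, {"dp": [0, 0, 0], "spin": 0}, {"dp": [0, 0, 0], "spin": 0}, {"dp": [0, 0, 0], "spin": 0}, {"dp": [0, 0, 0], "spin": 0}]' --grip -1

```text
clock: 12.6
position: [0.4387, 0.2524, 0.1837]
ee_rot: [0.341, 0.94, 0.0, 0.0]
ft_force: [-0.7, 0.6, -0.5]
grip_width: 1.004
grasp_force: 0.0
```

Request:
arm_command --plan '[{"dp": [0, 0, -20], "spin": 0}, {"dp": [0, 0, -40], "spin": 0}, {"dp": [0, 0, -50], "spin": 0}, {"dp": [0, 0, -50], "spin": 0}, {"dp": [0, 0, -40], "spin": 0}]'

```text
clock: 13.1
position: [0.4384, 0.2527, 0.3866]
ee_rot: [0.341, 0.94, 0.001, 0.001]
ft_force: [0.9, 0.0, -0.7]
grip_width: 0.997
grasp_force: 0.0
```

```bash
python3 -c "
from h import *
import cv2
go(.44,.25,.38)
s=viewer.camera('side')
cv2.imwrite('pics/f.png',cv2.resize(s[160:360,200:400],(600,600),interpolation=cv2.INTER_CUBIC))
"
```

```text
pos [0.4384 0.2527 0.3866] yaw 140.17 F [ 0.9  0.  -0.7] clock 13.1 grip 0.997381105958185 0.0
[-3.0, -1.0, 6.6] spin 0.0
```

View pics/f.png

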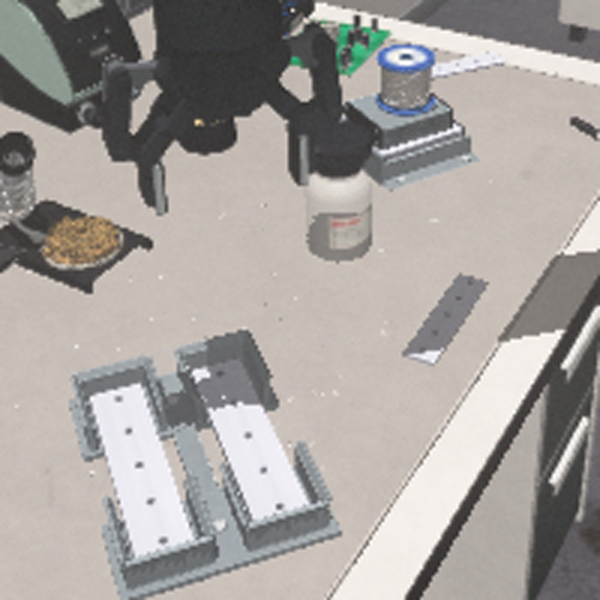

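The bar lies flat in the empty pockets (holes from (221,373) to (280,506)), parallel to the fitted bar. The stack, bottle and cup are in place and the gripper is clear.

```bash
python3 -c "
from h import *
S=lambda x,y:ray('side',200+x/3-.4,160+y/3-.4,.018)[:2]
print(S(248,435),(S(221,373)+S(280,506))/2)
print(manip.hand_in())"
```

```text
[0.43721079 0.25184994] [0.43697559 0.25160344]
the job is handed in; nothing more can be done
None
```

The bar was drawn out and now lies flat in the jig's empty pockets, about 1 to 3 mm from the saddle point as measured in the camera images; in the last picture the stack still stands in its frame with the bottle and cup undisturbed, and the job was handed in at about 13 s (the hand-in gave no verdict).

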